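# Return a used biscuit cutter through the spring flap

### The job

Put the used steel flower-shaped cutter into the washing-up return box: push the red spring flap well open with one finger before the cutter reaches the slot, and with the other finger push the cutter along the ledge and over the lip, keeping the flap open with the finger until the cutter has dropped inside. Then let the flap spring shut. Push the cutter only, do not pinch or lift it, and leave the blue star cutter, the jar and the spatula where they are.

Things in the scene. Friction and masses are not known exactly. Their poses are not given: they have to be found in the camera images.
- return_box: Fixed steel box on the table, 320 long (x) x 260 wide (y). Origin: on the table, under the lip, mid-width; x points from the ledge into the box, z up. Ledge: x = -150 to 0 mm, flat top at z = 120. Behind it an open pit shut by the red flap, which slopes from the lip up to the hinge at x = 85, z = 160. Cheeks (5 thick, y = +-127, x = 0 to 170) and clear roof (x = 90 to 170) rise to z = 165.
- lip (a point): Mid-width point of the lip, the ledge's end, on the ledge's top (box x = 0, y = 0, z = 120 mm); axes as the box. The ledge is flat and bare but for the two cutters, one on its +y half and one on its -y half, each about 65 from mid-width; they slide freely and tip over the lip into the pit once the flap is out of the way.
- pit (a point): Centre of the pit's inner floor (box x = 82, y = 0, z = 5 mm); axes as the box. The pit spans box x = 0 to 165, y = -125 to 125; its back wall is clear plastic above z = 60. The cutter has to end up lying here.
- flap (a joint): Hinge angle of the red flap, rad. 0 = shut (against its stop, sloping 24 degrees from level, low edge at the lip); grows as the low edge is pushed towards the box's +x. 1.15 = hanging vertical, 1.35 = stop. A spring always shuts it: about 0.5 N at the low edge starts it, about 4 N, pushed 35 mm below the hinge, holds it 0.8 open.
- flap_panel (a point): Red plastic flap, 89 long x 236 wide x 4 thick. Origin on the hinge, mid-width (box x = 85, y = 0, z = 160 mm), y along the hinge. Shut, its low edge is at box x = 3, z = 123, and its outer face at about x = 23 at 15 mm above the ledge. Push its low part towards +x; pushed by the cutter it jams. A finger can go in to about x = 75 before it meets the hinge.
- steel_cutter: The used cutter: hollow bare-metal flower (six-lobed ring), 40 across, 26 high, wall 2, about 50 g, open above and below, loose, standing on the ledge, on either half (which half varies). Origin: centre of its underside, z up.
- blue_cutter: Blue plastic star cutter, five points, 50 across, 24 high, loose on the other half of the ledge; not to be moved. Origin: centre of its underside.
- pearl_jar: Amber jar with white cap, 60 diameter, 100 high, standing on the table beside the box on its +y side; not to be moved. Origin: centre of its underside.
- palette_knife: Spatula lying on the table beside the box on its -y side, lengthwise roughly along the box's x; not to be moved. Origin: underside, mid-length.

How it is judged:
By the outcome, as a careful person would: the job done as asked, in the order asked, and still so for the second after the job is handed in, with the robot touching nothing.
It also fails if it takes over 32 s, if anything falls off the work surface, if the arm or the gripper's body presses on something with over 40 N, if the wrist force passes 120 N, or if a joint passes its speed limit or range.

### The arm

A 6-joint arm with a two-finger parallel gripper is mounted at the origin on the work surface. World frame = base frame: x ahead of the robot, y to its left, z up, the work surface at z = 0. Lengths are in mm, angles in rad, forces in N, time in s.
With the tool pointing down it reaches from about 350 to 775 mm from the base axis. Payload 7.3 kg.
Tool frame: the origin (TCP) lies at the very end of the fingers, on their centre line; the grasp point (between the pads) lies 19 mm behind it; x points along the fingers, y is the direction in which the jaws open and shut, and the axes are right-handed (so a half turn about x gives the same grasp; the last joint's range is limited). The gripper opens to 92 mm and grips with 3 to 60 N. Pads are 19 mm wide; open, the fingers measure 130 mm over their backs; the gripper's body (75 mm by 190 mm) begins 47 mm behind the grasp point.
Start: joints at [-1.397, 0.342, 1.524, -0, 1.275, -0.146], TCP at [165.071, -498.396, 201.141] pointing down, gripper open.
Joint ranges: [-2.53, 2.53], [-0.77, 2.02], [0.04, 2.7], [-1, 4.14], [0.28, 2.66], [-3.11, 3.11]. Speed limits (rad/s): [2.57, 2.57, 3.14, 3.14, 3.14, 3.14].

### API

Orientations are given as [roll, pitch, yaw] about the fixed x, y, z axes, in that order (R = Rz(yaw) Ry(pitch) Rx(roll)).
In Python, from plant import bot gives the robot as it stands.
- The arm moves only by the tool step_arm, never from a script. Its argument "targets" is a list that holds one entry, the list of rows, each a list of 4 numbers: the shift along the tool's x, y, z in m, then the turn about the tool's x in degrees. A call has exactly 5 rows; each row is the pose to reach, as a shift and turn from the pose measured when the call began, along the tool's axes at that moment; what a row does not reach only later rows make up. A row lasts 1/12 s, in which the tool goes at most 41.7 mm and 7.16 degrees, less where a joint would pass 70% of its speed; a pose out of reach is approached as far as the arm can. A call with a gripper value outside its range is refused whole. "jaw" is the closure, from 0 (fully open) to 1 (shut), set as the call begins (left out, the last holds). The fingers move at their own pace and stop on an object; the grip force is fixed at half the most. Time passes only in rows, so rows that repeat a pose let the fingers close, or fill a call up. It gives the time, the measured TCP pose, the force and the opening at its end, in the units of the state.
- bot.get_obs(): the state, without advancing time (a new reading comes with each control period).
- bot.capture(name): name is "scene" or "top" or "wrist"; returns a dict with "color" (420x560x3 uint8, red, green, blue), "depth" (420x560 float32, mm along the optical axis (not along the pixel's ray), 0 where there is no reading), "fov_y" (degrees; the focal length in pixels is half the picture's height over the tangent of half this angle, whatever the lens; pixels are square), "cx", "cy" (the principal point, pixels), "rvec" (rotation vector, rad) and "tvec" (3), from world to camera coordinates, as OpenCV has them. Camera axes: x right, y down, z forward; pixel columns grow to the right and rows downward; lengths in mm; the calibration is good to about 2 mm. A picture is of the moment at which its call begins.
- bot.close_job(): hands the job in, once; it reports no verdict.
The state is a dict: "time": time; "joint_positions": joint angles; "dq": joint speeds; "tau": joint torques, N m; "tool_pos": TCP position; "tcp_rot": TCP orientation; "contact_force": force on the tool from outside, world axes, zero at the start; "moment": the same for the moment, N m; "grip_width": finger opening in mm.
Only numpy, scipy, OpenCV 4.12 (cv2) and the standard library are available. Lean on these libraries where they do the work, as an engineer would, in place of code of your own. Each camera call takes 0.05 s, during which the arm holds its last target. There are 200 camera calls.

## Working session

There is one attempt and no reset: what is moved stays moved. The work goes in short steps, Python scripts to look and compute and a tool call to move; the robot and the scene stay as the last step left them, time stands still between calls to the robot, and variables do not carry over. Pictures are saved under pics/ and viewed, about 8 in all and at most 12, crops included, and the job is handed in when it is done.

Besides the shell and the picture viewer there is one more tool, called by a JSON object that holds its "name" and its "arguments", one argument or row to a line. step_arm: Moves the arm, as the interface text tells. Its arguments: {"type":"object","properties":{"targets":{"type":"array","items":{"type":"array","items":{"type":"array","items":{"type":"number"}}}},"jaw":{"type":"number"}},"required":["targets"]}

```bash
mkdir -p pics; cat > h.py <<'E'
import numpy as np, cv2
from plant import bot
def cap(n,f):
    c=bot.capture(n); np.savez('pics/'+f+'.npz',**c); cv2.imwrite('pics/'+f+'.png',c['color'][:,:,::-1]); return c
def load(f): return dict(np.load('pics/'+f+'.npz'))
def cam(c):
    f=210/np.tan(np.radians(float(c['fov_y']))/2); R=cv2.Rodrigues(c['rvec'])[0]; return f,R,np.array(c['tvec']).ravel()
def px(c,u,v,z=None):
    "world point of pixel: by depth, or on plane z"
    f,R,t=cam(c); r=np.array([(u-c['cx'])/f,(v-c['cy'])/f,1.])
    if z is None: return R.T@(r*c['depth'][int(v),int(u)]-t)
    o=-R.T@t; d=R.T@r; return o+d*(z-o[2])/d[2]
def proj(c,P):
    f,R,t=cam(c); p=R@np.array(P,float)+t; return p[0]/p[2]*f+c['cx'],p[1]/p[2]*f+c['cy']
E
python3 - <<'E'
from h import *
a=cap('top','top1');b=cap('scene','sc1')
cv2.imwrite('pics/both1.png',np.hstack([cv2.resize(x['color'],(400,300),interpolation=3)for x in(a,b)])[:,:,::-1])
for c in(a,b):
    f,R,t=cam(c);print(-R.T@t,R.T@[0,0,1],f)
print(bot.get_obs())
E
```

```text
[487.01300502  60.96796496 982.38291   ] [ 0.13424296  0.01073431 -0.99089031] 391.7877360862837
[ 362.77632742 -372.27198515  870.1777994 ] [ 0.22816557  0.48596871 -0.84366752] 384.996104471611
{'time': 0.1, 'joint_positions': array([-1.39703183e+00,  3.42635195e-01,  1.52492768e+00, -1.09649739e-05,
        1.27536990e+00, -1.46000626e-01]), 'dq': array([-0.00098537, -0.0016473 , -0.00138417,  0.00245163,  0.00125498,
       -0.00113084]), 'tau': array([ 1.81926644e-03, -4.32003272e+01, -2.44692779e+01,  7.18835159e-02,
        5.26103773e-02, -5.97960388e-05]), 'tool_pos': array([ 164.97934826, -497.99196525,  200.52157597]), 'tcp_rot': array([-1.70897274,  1.56945616,  1.75238823]), 'contact_force': array([-0.57550609,  0.09347266, -0.26003325]), 'moment': array([-0.03013866, -0.00765185,  0.00283098]), 'grip_width': 91.80224509472939}
```

View pics/top1.png

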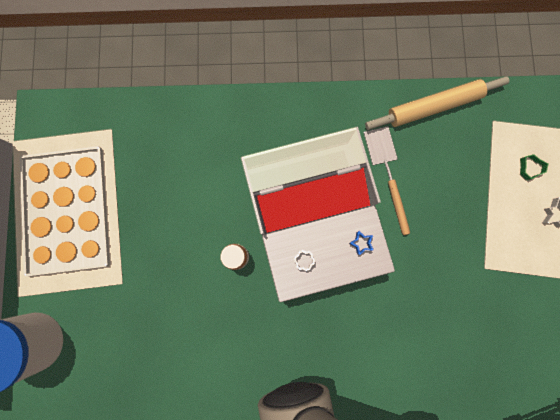

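View pics/sc1.png

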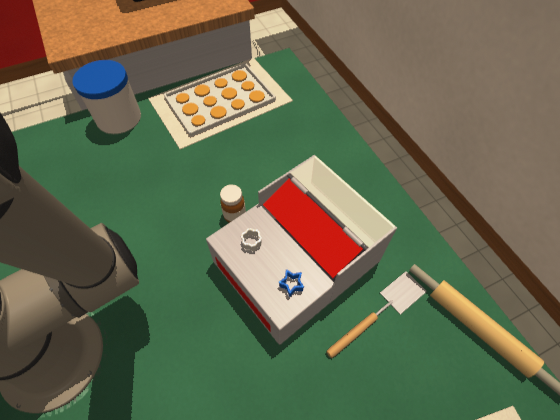

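Top view: steel flower at about (305,261), blue star at (362,243). The ledge's front corners are near (281,301) and (393,270), the jar cap is at (235,257) and the red flap is shut behind the lip. I'll enlarge it for exact corners.

```bash
python3 - <<'E'
from h import *
c=load('top1')
cv2.imwrite('pics/crop1.png',cv2.resize(c['color'][120:310,210:410],None,fx=4,fy=3.15*4/3.15,interpolation=cv2.INTER_CUBIC)[:600*2:,:,::-1][:760] if 0 else cv2.resize(c['color'][160:310,215:415],(800,600),interpolation=cv2.INTER_CUBIC)[:,:,::-1])
E
```

```text
(no output)
```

View pics/crop1.png

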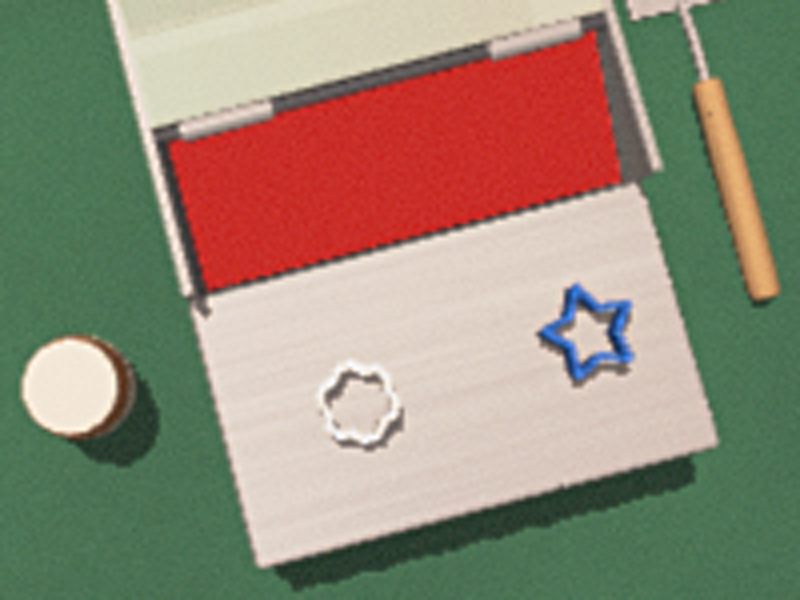

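Crop at 4x: ledge corners are at (259,567), (717,444), (640,186) and (192,300). The flower's rim centre is (360,404), the star's (588,333) and the jar cap's (70,387).

```bash
cat >> h.py <<'E'
import json,os
if os.path.exists('box.json'):
    B=json.load(open('box.json')); bx=np.array(B['o']); a=B['a']; RB=np.array([[np.cos(a),-np.sin(a),0],[np.sin(a),np.cos(a),0],[0,0,1]])
    def toB(p): return RB.T@(np.array(p)-bx)
    def toW(p): return RB@np.array(p,float)+bx
    def tcp():
        from scipy.spatial.transform import Rotation as Ro
        s=bot.get_obs(); R=Ro.from_euler('xyz',s['tcp_rot']).as_matrix(); return s,toB(s['tool_pos']),RB.T@R
E
python3 - <<'E'
from h import *
from scipy.optimize import least_squares
c=load('top1')
g=lambda u,v,z:px(c,215+u/4,160+v/4,z)
P=np.array([g(259,567,120),g(717,444,120),g(640,186,120),g(192,300,120)])[:,:2]
L=np.array([[-150,130],[-150,-130],[0,-130],[0,130]])
def f(q):
    R=np.array([[np.cos(q[2]),-np.sin(q[2])],[np.sin(q[2]),np.cos(q[2])]]);return (L@R.T+q[:2]-P).ravel()
r=least_squares(f,[*P[2:].mean(0),0]);print(P,r.x,r.fun)
json.dump(dict(o=[r.x[0],r.x[1],0],a=r.x[2]),open('box.json','w'))
E
python3 - <<'E'
from h import *
c=load('top1')
g=lambda u,v,z:px(c,215+u/4,160+v/4,z)
for n,u,v,z in[('st',360,404,146),('blue',588,333,144),('jar',70,387,100)]:
    print(n,g(u,v,z),toB(g(u,v,z)))
s,p,R=tcp();print(p,'\n',R)
print(toB(px(c,305,253)),toB(px(c,330,260)))
E
```

```text
[[ 394.45875055   61.13564099]
 [ 454.27254234 -188.03387754]
 [ 595.84703352 -154.54918218]
 [ 538.57351737   94.47211164]] [ 5.68803194e+02 -2.96039412e+01  2.30569313e-01] [-1.39515808  1.54038473 -1.79067991 -2.40957287  2.6652959  -1.6144971
  0.52054209  2.48368522]
st [480.15127868   5.78539799 146.        ] [-78.2182814   54.71259409 146.        ]
blue [ 514.78953286 -116.55487697  144.        ] [-72.45532268 -72.30606532 144.        ]
jar [492.75790268 164.38137009 100.        ] [-29.7010493  206.23053865 100.        ]
[-500.17879405 -363.70621908  200.52157597] 
 [[ 6.56117885e-05  8.90808122e-02 -9.96024400e-01]
 [ 1.33856240e-03 -9.96023517e-01 -8.90806452e-02]
 [-9.99999102e-01 -1.32739607e-03 -1.84591110e-04]]
[-62.02415681  50.39187381 146.71858724] [-90.33572993  -0.13280622 119.64194536]
```

```bash
cat > go.py <<'E'
from h import *
import sys
s,p,R=tcp(); T=np.array([float(v) for v in sys.argv[1:4]])
print('t',round(s['time'],2),'box',p.round(1),'w',round(s['grip_width'],1),'F',RB.T@s['contact_force'])
print('tool shift m',(R.T@(T-p)/1000).round(4),'turn deg',np.degrees(np.arctan2(R[0,2],R[0,1])).round(2))
E
python3 go.py -60 55 200
```

```text
t 0.1 box [-500.2 -363.7  200.5] w 91.8 F [-0.53891468  0.22252049 -0.26003325]
tool shift m [ 0.0011 -0.3778 -0.4757] turn deg -84.89
```

{"name": "step_arm", "arguments": {
  "targets": [
    [[0,-0.024,-0.03,-6],[0,-0.048,-0.06,-12],[0,-0.072,-0.09,-18],[0,-0.096,-0.12,-24],[0,-0.12,-0.15,-30]]
  ],
  "jaw": 0
}}

```text
time: 0.52
tool_pos: [270.1, -335.1, 200.4]
tcp_rot: [-2.187, 1.569, 1.802]
contact_force: [0.6, -0.6, -0.5]
grip_width: 91.5
```

```bash
python3 go.py -60 55 200
```

```text
t 0.52 box [-360.7 -229.2  200.4] w 91.5 F [ 0.4640502  -0.69944713 -0.48609325]
tool shift m [ 0.001  -0.0577 -0.4096] turn deg -54.64
```

{"name": "step_arm", "arguments": {
  "targets": [
    [[0,-0.006,-0.04,-6],[0,-0.012,-0.08,-12],[0,-0.018,-0.12,-18],[0,-0.024,-0.16,-24],[0,-0.028,-0.2,-30]]
  ]
}}

```text
time: 0.93
tool_pos: [381.7, -164.5, 200.6]
tcp_rot: [-2.63, 1.569, 1.888]
contact_force: [1.5, -0.4, 1.0]
grip_width: 91.6
```

```bash
python3 go.py -60 55 200
```

```text
t 0.93 box [-213.   -88.6  200.6] w 91.6 F [ 1.32577699 -0.75104773  0.99673821]
tool shift m [ 0.0009  0.0802 -0.1939] turn deg -24.35
```

{"name": "step_arm", "arguments": {
  "targets": [
    [[0,0.016,-0.038,-5],[0,0.032,-0.076,-10],[0,0.048,-0.115,-15],[0,0.064,-0.154,-20],[0,0.08,-0.192,-24.3]]
  ]
}}

```text
time: 1.35
tool_pos: [496.9, 9.3, 200.7]
tcp_rot: [-2.84, 1.568, 2.107]
contact_force: [0.6, -1.2, 0.6]
grip_width: 91.9
```

{"name": "step_arm", "arguments": {
  "targets": [
    [[0,0,0,0],[0,0,0,0],[0,0,0,0],[0,0,0,0],[0,0,0,0]]
  ]
}}

```text
time: 1.77
tool_pos: [496.3, 8.0, 200.8]
tcp_rot: [-2.721, 1.568, 2.223]
contact_force: [0.0, -0.1, 1.3]
grip_width: 91.4
```

```bash
python3 go.py -60 55 200; python3 - <<'E'
from h import *
c=cap('wrist','w1'); f,R,t=cam(c); print(toB(-R.T@t)); 
for P in [(0,0,120),(0,55,120),(-78,55,146),(-150,130,120),(-72,-72,144)]: print(P,np.round(proj(c,toW(P)),0))
E
```

```text
t 1.77 box [-62.   53.2 200.8] w 91.4 F [ 0.01189499 -0.10326029  1.34277432]
tool shift m [ 0.0008  0.002  -0.0018] turn deg 0.08
[-60.7797697  119.28436282 385.87134502]
(0, 0, 120) [346. 275.]
(0, 55, 120) [349. 213.]
(-78, 55, 146) [253. 221.]
(-150, 130, 120) [160. 118.]
(-72, -72, 144) [262. 365.]
```

View pics/w1.png

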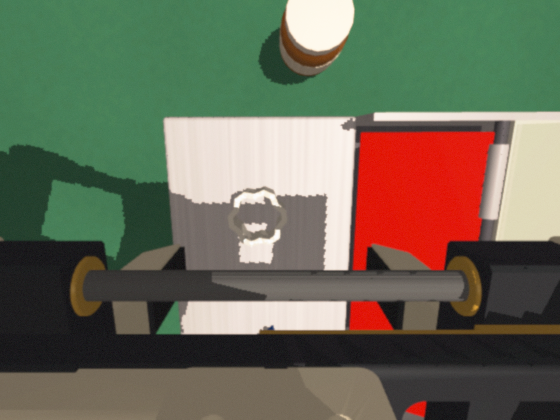

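The wrist view shows the flower centred near (257,217), against a predicted (253,221), and the lip at u≈352. So the box estimate is good to about 3 mm. The fingers straddle the cutter along box x, so I can descend.

{"name": "step_arm", "arguments": {
  "targets": [
    [[0.01,0.002,-0.004,0],[0.025,0.002,-0.004,0],[0.04,0.002,-0.004,0],[0.055,0.002,-0.004,0],[0.065,0.002,-0.004,0]]
  ]
}}

```text
time: 2.23
tool_pos: [496.4, 12.2, 134.0]
tcp_rot: [-2.429, 1.567, 2.514]
contact_force: [-1.2, -0.1, 0.2]
grip_width: 92.0
```

```bash
python3 go.py -60 57 124; python3 - <<'E'
from h import *
c=cap('scene','s2')
for P in [(0,57,120),(-78,57,146)]: print(P,np.round(proj(c,toW(P)),0))
cv2.imwrite('pics/s2c.png',cv2.resize(c['color'][150:350,180:420],(720,600),interpolation=cv2.INTER_CUBIC)[:,:,::-1])
E
```

```text
t 2.23 box [-61.   57.2 134. ] w 92.0 F [-1.18445959  0.1322546   0.2479174 ]
tool shift m [0.01   0.001  0.0003] turn deg -0.01
(0, 57, 120) [278. 224.]
(-78, 57, 146) [250. 237.]
```

View pics/s2c.png

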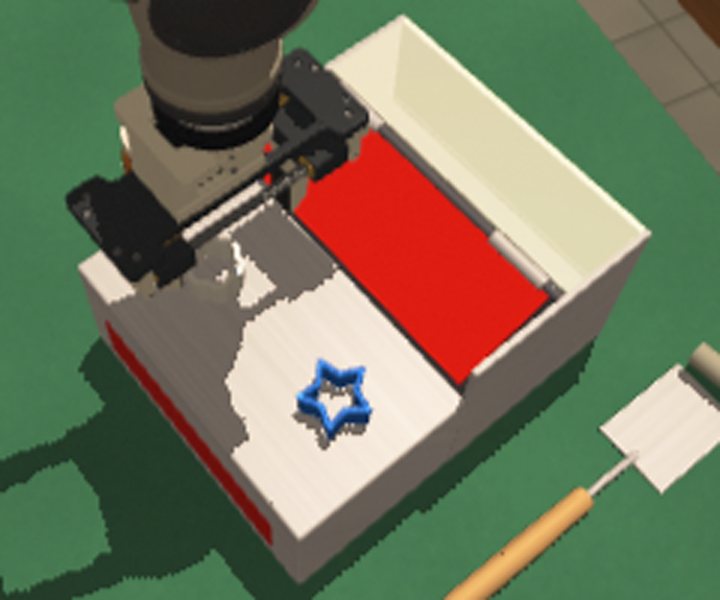

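The gripper straddles the flower near crop (215,280), and the star is untouched at (335,398). I'll go down the last 10 mm.

{"name": "step_arm", "arguments": {
  "targets": [
    [[0.003,0.001,0,0],[0.005,0.001,0,0],[0.0075,0.001,0,0],[0.0095,0.001,0,0],[0.0095,0.001,0,0]]
  ]
}}

```text
time: 2.7
tool_pos: [496.4, 12.5, 123.0]
tcp_rot: [-2.216, 1.564, 2.727]
contact_force: [-0.1, -0.5, -0.7]
grip_width: 91.6
```

```bash
python3 go.py 8 57 124
```

```text
t 2.7 box [-60.9  57.5 123. ] w 91.6 F [-0.23719789 -0.48528575 -0.6611503 ]
tool shift m [-0.0014  0.0689  0.0005] turn deg -0.01
```

{"name": "step_arm", "arguments": {
  "targets": [
    [[-0.001,0.005,0,0],[-0.0015,0.012,0,0],[-0.0015,0.019,0,0],[-0.0015,0.026,0,0],[-0.0015,0.033,0,0]]
  ]
}}

```text
time: 3.12
tool_pos: [529.6, 20.3, 124.4]
tcp_rot: [-2.255, 1.565, 2.688]
contact_force: [-0.0, 0.7, -0.2]
grip_width: 92.1
```

```bash
python3 go.py 8 57 124
```

```text
t 3.12 box [-26.8  57.5 124.4] w 92.1 F [ 0.16371827  0.71231551 -0.21995374]
tool shift m [0.0003 0.0348 0.0005] turn deg 0.0
```

{"name": "step_arm", "arguments": {
  "targets": [
    [[0,0.007,0,0],[0,0.014,0,0],[0,0.021,0,0],[0,0.028,0,0],[0,0.031,0,0]]
  ]
}}

```text
time: 3.53
tool_pos: [560.8, 27.6, 124.2]
tcp_rot: [-2.287, 1.565, 2.656]
contact_force: [-0.7, 0.7, -0.2]
grip_width: 92.1
```

```bash
python3 go.py 8 57 124; python3 - <<'E'
from h import *
c=cap('scene','s3'); d=cap('wrist','w3'); e=cap('top','t3')
q=lambda im,sz:cv2.resize(im,sz,interpolation=cv2.INTER_CUBIC)
a=q(c['color'][150:300,200:400],(400,300)); b=q(d['color'],(400,300)); f=q(e['color'][130:310,230:400],(400,300))
cv2.imwrite('pics/m3.png',np.vstack([np.hstack([a,b]),np.hstack([f,f*0])])[:,:,::-1])
for x in (4-46,-20,4+65): print(x,np.round(proj(d,toW((x,57,124)))),np.round(proj(c,toW((x,57,124)))))
E
```

```text
t 3.53 box [  5.3  57.5 124.2] w 92.1 F [-0.52903845  0.79252851 -0.23000331]
tool shift m [0.0001 0.0028 0.0005] turn deg 0.01
-42 [193. 249.] [263. 233.]
-20 [231. 249.] [271. 228.]
69 [381. 249.] [301. 207.]
```

View pics/m3.png

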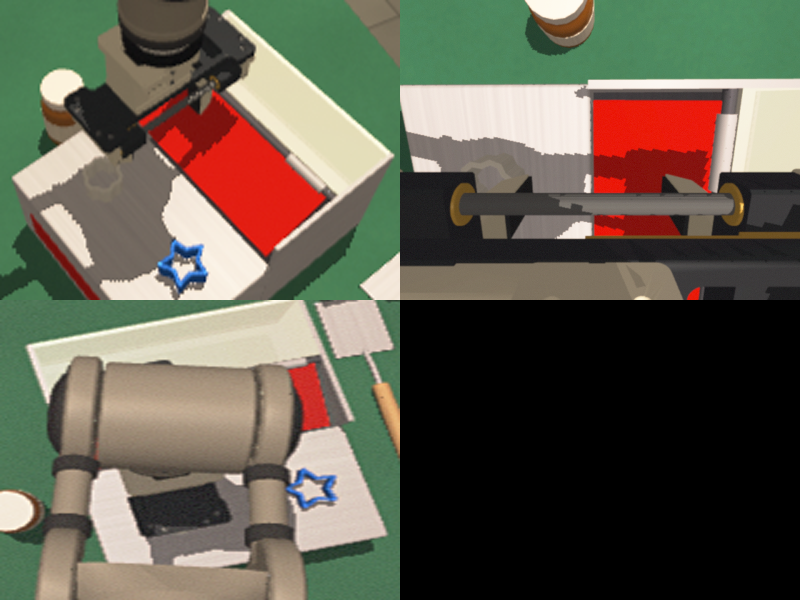

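The flower (mosaic wrist view about (490,170)) and the flap both look unmoved, with no force, although the fingers should have reached them. I'll check the depth data for where the fingertips really are.

```bash
python3 - <<'E'
from h import *
for n in('s3','w3'):
    c=load(n); f,R,t=cam(c); v,u=np.mgrid[0:420,0:560]; d=c['depth']
    P=np.stack([(u-c['cx'])/f*d,(v-c['cy'])/f*d,d],-1).reshape(-1,3)[d.ravel()>0]
    W=(((P-t)@R)-bx)@RB
    m=(abs(W[:,1]-57)<45)&(W[:,0]>-145)&(W[:,0]<100)
    for z0 in range(115,200,6):
        q=W[m&(W[:,2]>=z0)&(W[:,2]<z0+6)]
        h=np.histogram(q[:,0],bins=np.arange(-140,101,10))[0]
        print(n,z0,h, np.round(np.percentile(q[q[:,0]<0][:,1],[5,95])) if (q[:,0]<0).any() else '')
c=load('s3'); cv2.imwrite('pics/s3c.png',cv2.resize(c['color'][180:280,220:340],(720,600),interpolation=cv2.INTER_CUBIC)[:,:,::-1])
E
```

```text
s3 115 [79 81 86 85 74 49 45 49 39 38 47 45 42 42  6  0  0  0  0  0  0  0  0  0] [15. 96.]
s3 121 [95 94 87 86 85 57 74 64 68 61 44 55 61 55 31  2  0  0  0  0  0  0  0  0] [16. 96.]
s3 127 [ 0  0  0  0  7 10  9  9  1  0  0  0  0  0 73 99  6  0  0  0  0  0  0  0] [37. 75.]
s3 133 [  0   0   0   0   8  11  10  13   5   0   0   0   0   0   0  42 118  21
   0   0   0   0   0   0] [37. 76.]
s3 139 [  0   0   0   0   6   8   7  11   4   0   0   0   0   0   0   0  15 111
  50   0   0   0   0   0] [37. 74.]
s3 145 [ 0  0  0  0 22 26 15 25  7  0  0  0  0  0  0  0  0  2 81 71  7  0  0  0] [38. 76.]
s3 151 [ 0  0  0  0  0  0  0  0  0  2  0  0  0  0  0  0  0  0  0 38 68 15  0  0] [48. 48.]
s3 157 [ 0  0  0  0  0  0  0  0  0  5  0  0  0  0  0  0  0  0  0 11  9 72 26  6] [47. 48.]
s3 163 [ 0  0  0  0  0  0  0  0  3  3  0  0  0  0  0  0  0  0  0  7  4  0 51 63] [47. 48.]
s3 169 [0 0 0 0 0 0 0 0 1 0 0 0 0 0 0 0 0 0 0 8 5 0 0 1] [47. 47.]
s3 175 [ 0  0  0  0  0  0  0  0  0  0  0  0  0  0  0  0  0  0  0 11  4  0  0  0] 
s3 181 [0 0 0 0 0 0 0 0 0 0 0 0 0 0 0 0 0 0 0 8 5 0 0 0] 
s3 187 [0 0 0 0 0 0 0 0 
[... 1385 characters left out ...]
70.]
w3 169 [  0   0   0   0   0   0   0   0  64 127  44   0   0   0   0   0   0   0
   0 136 107   0   2   0] [65. 70.]
w3 175 [  0   0   0   0   0   0   0   0  86 146  53   0   0   0   0   0   0   0
   0 144 130   1   0   0] [51. 70.]
w3 181 [  0   0   0   0   0   0   0   0  42  52  65   0   0   0   0   0   0   0
   0 108  51   1   0   0] [50. 70.]
w3 187 [  0   0   0   0   0   0   0   0   0   0 131   0   0   0   0   0   0   0
   0 124   0   0   0   0] [49. 59.]
w3 193 [  0   0   0   0   0   0   0   0   0 185 202   0   0   0   0   0   0   0
   0 347   0   0   0   0] [50. 62.]
w3 199 [  0   0   0   0   0   0   0   0   0 237   0   0   0   0   0   0   0   0
   0 217   0   0   0   0] [53. 64.]
```

View pics/s3c.png

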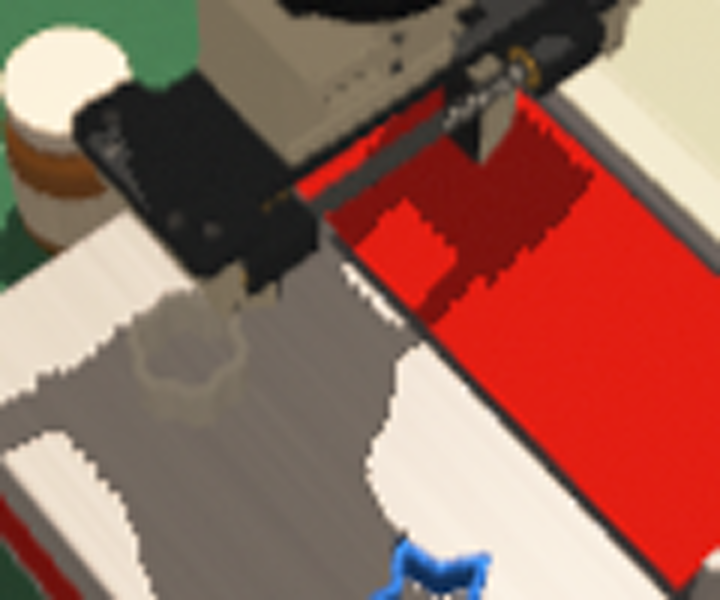

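Depth shows the fingers end about 25 mm above the reported TCP: lowest finger points are at z≈151 while TCP reads 124. The crop agrees, as the flower is still at (190,345), unmoved, the flap is shut and the front finger hovers at (485,160). I'll pin down that offset and the height of the gripper's lowest body parts.

```bash
python3 - <<'E'
from h import *
for n,tc in(('w1',(-62,53.2,200.8)),('w3',(5.3,57.5,124.2)),('s2',(-61,57.2,134)),('s3',(5.3,57.5,124.2))):
    c=load(n); f,R,t=cam(c); v,u=np.mgrid[0:420,0:560]; d=c['depth']
    P=np.stack([(u-c['cx'])/f*d,(v-c['cy'])/f*d,d],-1).reshape(-1,3)[d.ravel()>0]
    W=(((P-t)@R)-bx)@RB-tc
    print(n,'cam rel',toB(-R.T@t)-tc)
    for lo,hi in((-110,-90),(-90,-66),(-66,-45),(-45,45),(45,66),(66,90),(90,110)):
        q=W[(W[:,0]>lo)&(W[:,0]<hi)&(abs(W[:,1])<60)]
        fl=np.where(True,q[:,2]+tc[2],0); xb=q[:,0]+tc[0]
        surf=np.clip(120+np.clip((xb+6)*.47,0,50),120,170)
        q=q[(fl>surf+4)&(fl>149)] 
        if len(q): print('  x',lo,hi,len(q),'zmin pct',np.percentile(q[:,2],[0,1,5,50]).round(1),'y',np.percentile(q[:,1],[1,99]).round(1))
E
```

```text
w1 cam rel [  1.2202303   66.08436282 185.07134502]
  x -90 -66 243 zmin pct [ 93.3  94.3  97.1 101.3] y [36.2 37.5]
  x -66 -45 12606 zmin pct [ 27.4  36.4  52.5 113.7] y [-3.1 37.4]
  x -45 45 48691 zmin pct [-51.8  69.1 107.9 132.9] y [ 6.7 32. ]
  x 45 66 17463 zmin pct [ 26.7  34.4  52.5 115.7] y [-15.7  37.6]
  x 66 90 1187 zmin pct [ 92.6  94.6  97.2 111.6] y [-4.1 37.8]
w3 cam rel [  1.81606897  65.82679403 185.12616924]
  x -90 -66 236 zmin pct [ 24.8  92.8  95.4 101.6] y [35.5 37.4]
  x -66 -45 12422 zmin pct [ 27.4  36.8  52.7 113.7] y [-3.1 37.3]
  x -45 45 48674 zmin pct [ 27.2  69.3 107.9 132.9] y [ 6.1 31.8]
  x 45 66 17522 zmin pct [ 27.5  34.9  52.9 115.5] y [-15.9  37.4]
  x 66 90 2223 zmin pct [40.4 41.  41.5 99.8] y [-4.2 54.4]
s2 cam rel [-217.8852115  -343.71613755  736.1777994 ]
  x -110 -90 1033 zmin pct [114.9 126.1 133.8 419.9] y [-33.6  58.2]
  x -90 -66 950 zmin pct [ 94.8  98.9 111.9 136.1] y [-41.5  38.1]
  x -66 -45 1377 zmin pct [ 30.5  40.3 115.  192.9] y [-53.8  26.7]
  x -45 45 6343 zmin pct [ 15.  108.2 134.3 372.3] y [-59.3  58.2]
  x 45 66 547 zmin pct [ 25.4  30.6  40.  116. ] y [-36.3  39.7]
  x 66 90 486 zmin pct [ 92.8  97.6 107.9 134.5] y [-36.9  34.5]
  x 90 110 81 zmin pct [ 15.2  97.6 127.2 134.8] y [-37.8  35.1]
s3 cam rel [-284.1852115  -344.01613755  745.9777994 ]
  x -110 -90 658 zmin pct [ 25.  117.8 127.3 396.3] y [-35.8  57.4]
  x -90 -66 809 zmin pct [ 25.1  94.8 103.7 136.1] y [-42.1  34.4]
  x -66 -45 1262 zmin pct [ 24.8  42.6 115.7 191.7] y [-53.4  58.4]
  x -45 45 6025 zmin pct [ 25.  108.7 135.4 368.3] y [-59.2  57.9]
  x 45 66 415 zmin pct [ 26.5  28.1  34.9 115. ] y [-36.5  38.3]
  x 66 90 408 zmin pct [ 38.3  43.2 103.6 134.2] y [-37.   26.2]
  x 90 110 75 zmin pct [118.  118.7 126.4 134.5] y [-36.6  33.6]
```

The fingers end consistently 27 mm short of the reported TCP, and the body starts 93 mm behind it. So TCP z = 97 puts the tips about 4 mm above the ledge, with the body at 190. I'll go back over the cutter and descend again.

{"name": "step_arm", "arguments": {
  "targets": [
    [[-0.008,-0.01,0,0],[-0.012,-0.025,0,0],[-0.012,-0.04,0,0],[-0.012,-0.056,0,0],[-0.012,-0.065,0,0]]
  ]
}}

```text
time: 4.1
tool_pos: [494.2, 12.2, 137.1]
tcp_rot: [-2.168, 1.564, 2.774]
contact_force: [-0.0, -0.4, 0.9]
grip_width: 91.5
```

```bash
python3 go.py -60 57 98
```

```text
t 4.1 box [-63.1  57.8 137.1] w 91.5 F [-0.12042363 -0.37284038  0.87187915]
tool shift m [0.039  0.0033 0.0009] turn deg -0.0
```

{"name": "step_arm", "arguments": {
  "targets": [
    [[0.008,0.003,0.001,0],[0.016,0.003,0.001,0],[0.025,0.003,0.001,0],[0.033,0.003,0.001,0],[0.035,0.003,0.001,0]]
  ]
}}

```text
time: 4.52
tool_pos: [496.4, 12.2, 99.9]
tcp_rot: [-2.089, 1.561, 2.854]
contact_force: [-0.5, -0.3, 0.4]
grip_width: 91.7
```

{"name": "step_arm", "arguments": {
  "targets": [
    [[0.001,0,0,0],[0.002,0,0,0],[0.003,0,0,0],[0.004,0,0,0],[0.004,0,0,0]]
  ]
}}

```text
time: 4.93
tool_pos: [496.5, 12.2, 95.9]
tcp_rot: [-2.094, 1.561, 2.849]
contact_force: [-0.2, -0.2, -1.2]
grip_width: 92.0
```

```bash
python3 go.py 8 57 98
```

```text
t 4.93 box [-60.8  57.3  95.9] w 92.0 F [-0.22379813 -0.20181793 -1.20872457]
tool shift m [-0.0027  0.0688  0.0003] turn deg 0.01
```

{"name": "step_arm", "arguments": {
  "targets": [
    [[-0.002,0.004,0,0],[-0.002,0.01,0,0],[-0.002,0.017,0,0],[-0.002,0.024,0,0],[-0.002,0.03,0,0]]
  ]
}}

```text
time: 5.35
tool_pos: [526.6, 19.3, 97.7]
tcp_rot: [-2.093, 1.561, 2.85]
contact_force: [-1.6, 0.0, 1.2]
grip_width: 92.1
```

```bash
python3 go.py 4 57 98; python3 - <<'E'
from h import *
c=cap('scene','s4')
cv2.imwrite('pics/s4c.png',cv2.resize(c['color'][180:280,220:340],(720,600),interpolation=cv2.INTER_CUBIC)[:,:,::-1])
E
```

```text
t 5.35 box [-29.9  57.2  97.7] w 92.1 F [-1.54129694  0.3751021   1.20858326]
tool shift m [-0.0006  0.0339  0.0002] turn deg 0.01
```

View pics/s4c.png

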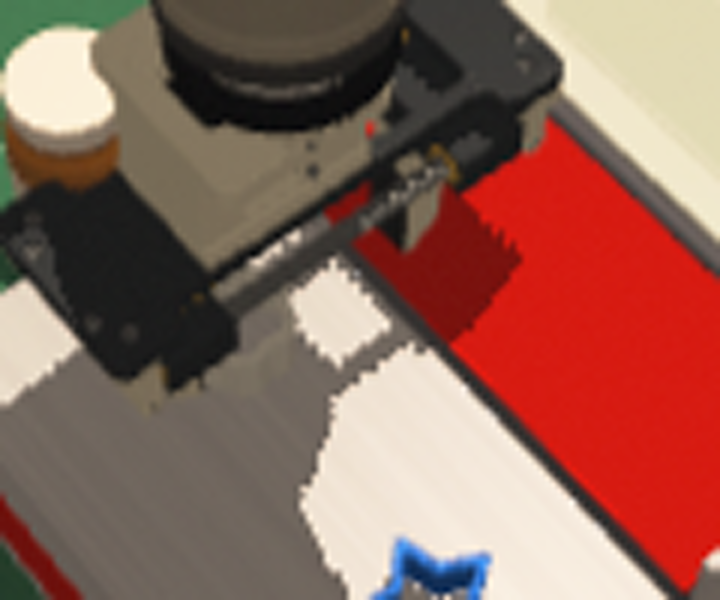

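The flower is now moving ahead of the rear finger, near (245,365). The flap is opening, with a wider dark gap at its low edge. Continuing.

{"name": "step_arm", "arguments": {
  "targets": [
    [[0,0.006,0,0],[0,0.013,0,0],[0,0.02,0,0],[0,0.027,0,0],[0,0.034,0,0]]
  ]
}}

```text
time: 5.82
tool_pos: [560.4, 27.3, 97.0]
tcp_rot: [-2.058, 1.56, 2.886]
contact_force: [-6.0, -2.3, 0.1]
grip_width: 91.9
```

{"name": "step_arm", "arguments": {
  "targets": [
    [[0,0,0,0],[0,0.001,0,0],[0,0.002,0,0],[0,0.002,0,0],[0,0.002,0,0]]
  ]
}}

```text
time: 6.23
tool_pos: [561.8, 27.7, 96.8]
tcp_rot: [-2.033, 1.559, 2.91]
contact_force: [-4.6, -2.2, 0.8]
grip_width: 91.8
```

```bash
python3 go.py 8 57 98; python3 - <<'E'
from h import *
c=cap('scene','s5'); d=cap('wrist','w5')
a=cv2.resize(c['color'][180:280,250:370],(480,400),interpolation=cv2.INTER_CUBIC); b=cv2.resize(d['color'][60:340,:][:, 80:],(320,186),interpolation=cv2.INTER_CUBIC)
b=np.vstack([b,np.zeros((214,320,3),np.uint8)])
cv2.imwrite('pics/m5.png',np.hstack([a,b])[:,:,::-1])
E
```

```text
t 6.23 box [ 6.3 57.4 96.8] w 91.8 F [-4.99977481 -1.08457941  0.79019501]
tool shift m [-0.0012  0.0017  0.0004] turn deg 0.01
```

View pics/m5.png

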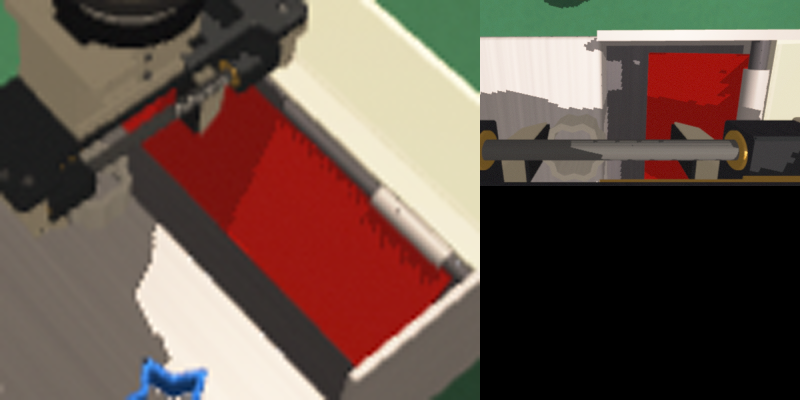

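The flap is well open (wide dark slot in both views), and the flower sits at the lip, at (575,130) in the wrist part. Now I'll close the jaw in small steps while advancing the same amount. The front finger then holds the flap while the rear one pushes the cutter over; the gap stays wider than the cutter.

{"name": "step_arm", "arguments": {
  "targets": [
    [[-0.001,0.002,0,0],[-0.001,0.004,0,0],[-0.001,0.006,0,0],[-0.001,0.006,0,0],[-0.001,0.006,0,0]]
  ],
  "jaw": 0.07
}}

```text
time: 6.75
tool_pos: [567.3, 29.1, 97.5]
tcp_rot: [-2.022, 1.558, 2.921]
contact_force: [-5.6, -1.7, -1.1]
grip_width: 85.3
```

{"name": "step_arm", "arguments": {
  "targets": [
    [[-0.001,0.002,0,0],[-0.001,0.004,0,0],[-0.001,0.005,0,0],[-0.001,0.005,0,0],[-0.001,0.005,0,0]]
  ],
  "jaw": 0.17
}}

```text
time: 7.17
tool_pos: [571.7, 30.2, 98.3]
tcp_rot: [-2.006, 1.557, 2.938]
contact_force: [-4.6, -0.5, 0.3]
grip_width: 76.1
```

```bash
python3 go.py 25 57 98
```

```text
t 7.17 box [16.5 57.6 98.3] w 76.1 F [-4.61891675  0.55326929  0.324851  ]
tool shift m [0.0002 0.0085 0.0006] turn deg 0.02
```

{"name": "step_arm", "arguments": {
  "targets": [
    [[0,0.002,0,0],[0,0.004,0,0],[0,0.005,0,0],[0,0.005,0,0],[0,0.005,0,0]]
  ],
  "jaw": 0.27
}}

```text
time: 7.58
tool_pos: [576.5, 31.4, 98.1]
tcp_rot: [-1.999, 1.556, 2.944]
contact_force: [-5.2, -1.7, -0.6]
grip_width: 67.2
```

{"name": "step_arm", "arguments": {
  "targets": [
    [[0,0.002,0,0],[0,0.004,0,0],[0,0.005,0,0],[0,0.005,0,0],[0,0.005,0,0]]
  ],
  "jaw": 0.36
}}

```text
time: 8.0
tool_pos: [581.3, 32.5, 97.9]
tcp_rot: [-1.992, 1.556, 2.952]
contact_force: [-5.2, -1.6, -0.1]
grip_width: 58.6
```

```bash
python3 go.py 25 57 98; python3 - <<'E'
from h import *
c=cap('scene','s6'); d=cap('wrist','w6')
a=cv2.resize(c['color'][180:280,250:370],(480,400),interpolation=cv2.INTER_CUBIC); b=cv2.resize(d['color'][100:300,160:480],(320,200))
for n,q in(('w',d),('s',c)):
    f,R,t=cam(q); v,u=np.mgrid[0:420,0:560]; D=q['depth']
    P=np.stack([(u-q['cx'])/f*D,(v-q['cy'])/f*D,D],-1).reshape(-1,3)[D.ravel()>0]; W=((P-t)@R-bx)@RB
    m=(W[:,0]>2)&(W[:,0]<55)&(abs(W[:,1]-57)<40)&(W[:,2]<118); print(n,np.histogram(W[m][:,2],bins=range(-5,125,10)))
b=np.vstack([b,cv2.resize(load('top1')['color'],(320,200))])
cv2.imwrite('pics/m6.png',np.hstack([a,b])[:,:,::-1])
E
```

```text
t 8.0 box [26.4 57.6 97.9] w 58.6 F [-5.48082306 -0.37875081 -0.1202707 ]
tool shift m [-0.0001 -0.0014  0.0006] turn deg 0.02
w (array([  71, 3691,  119,   77, 1077,  650,   17,   13,  377,  858,   82,
         32]), array([ -5,   5,  15,  25,  35,  45,  55,  65,  75,  85,  95, 105, 115]))
s (array([18, 87,  0,  0, 15, 11,  0,  0, 38, 95, 18,  0]), array([ -5,   5,  15,  25,  35,  45,  55,  65,  75,  85,  95, 105, 115]))
```

View pics/m6.png

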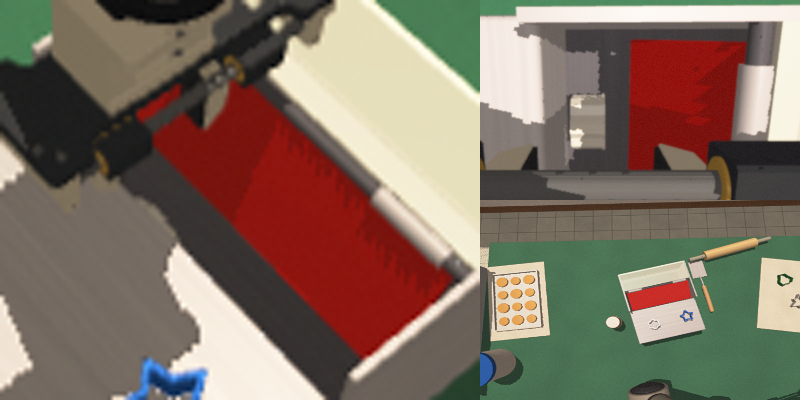

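The flower has dropped into the pit: it's the bright shape at (587,122) in the wrist crop, with its top at z≈45. The flap is still held open. I'll retreat along -x so it springs shut, then lift.

{"name": "step_arm", "arguments": {
  "targets": [
    [[-0.001,-0.01,0,0],[-0.001,-0.024,0,0],[-0.001,-0.038,0,0],[-0.001,-0.052,0,0],[-0.001,-0.064,0,0]]
  ]
}}

```text
time: 8.52
tool_pos: [520.2, 17.9, 100.7]
tcp_rot: [-2.085, 1.56, 2.859]
contact_force: [1.8, 0.4, 0.4]
grip_width: 58.7
```

{"name": "step_arm", "arguments": {
  "targets": [
    [[0,-0.01,0,0],[0,-0.018,0,0],[-0.015,-0.02,0,0],[-0.035,-0.02,0,0],[-0.06,-0.02,0,0]]
  ]
}}

```text
time: 8.93
tool_pos: [501.6, 13.2, 161.1]
tcp_rot: [-2.132, 1.56, 2.811]
contact_force: [1.1, -0.6, -0.8]
grip_width: 59.0
```

```bash
python3 go.py -300 57 200
```

```text
t 8.93 box [-55.7  57.1 161.1] w 59.0 F [ 0.91546329 -0.84241286 -0.81964624]
tool shift m [-3.680e-02 -2.446e-01 -2.000e-04] turn deg 0.0
```

{"name": "step_arm", "arguments": {
  "targets": [
    [[-0.03,0,0,0],[-0.06,-0.02,0.01,0],[-0.08,-0.045,0.02,0],[-0.09,-0.07,0.03,0],[-0.09,-0.09,0.04,0]]
  ]
}}

```text
time: 9.35
tool_pos: [425.0, -47.4, 254.8]
tcp_rot: [-2.409, 1.568, 2.535]
contact_force: [0.1, -0.4, -0.4]
grip_width: 58.8
```

{"name": "step_arm", "arguments": {
  "targets": [
    [[0,0,-0.03,0],[0,0,-0.065,0],[0,0,-0.1,0],[0,0,-0.14,0],[0,0,-0.17,0]]
  ]
}}

```text
time: 9.77
tool_pos: [386.3, 120.3, 256.0]
tcp_rot: [2.401, 1.567, 1.061]
contact_force: [0.8, -0.1, -0.3]
grip_width: 58.9
```

{"name": "step_arm", "arguments": {
  "targets": [
    [[0,0,0,0],[0,0,0,0],[0,0,0,0],[0,0,0,0],[0,0,0,0]]
  ]
}}

```text
time: 10.18
tool_pos: [386.8, 119.4, 256.0]
tcp_rot: [2.276, 1.567, 0.934]
contact_force: [0.2, 0.7, 0.2]
grip_width: 58.9
```

```bash
python3 go.py -300 57 200; python3 - <<'E'
from h import *
c=cap('scene','s7'); e=cap('top','t7')
z=lambda im:cv2.resize(im,(400,300),interpolation=cv2.INTER_CUBIC)
o=load('top1');p=load('sc1')
cv2.imwrite('pics/m7.png',np.vstack([np.hstack([z(x['color'][130:310,200:440]),z(y['color'][150:360,200:480])]) for x,y in((o,p),(e,c))])[:,:,::-1])
E
```

```text
t 10.18 box [-143.1  186.6  256. ] w 58.9 F [0.31172312 0.66191876 0.16750205]
tool shift m [ 0.0553 -0.1569  0.13  ] turn deg -0.08
```

View pics/m7.png

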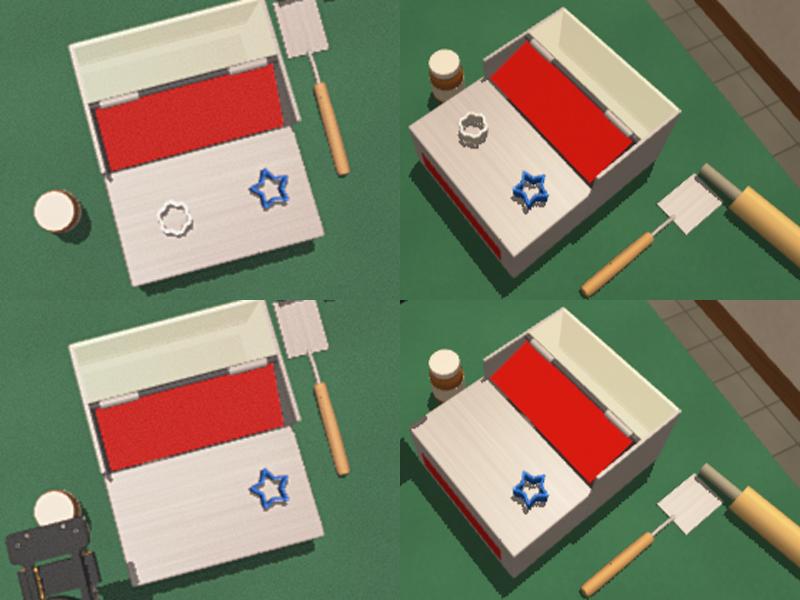

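The before (upper) and after (lower) views show the flower gone from the ledge, the flap shut, and the star, jar and spatula where they were. The arm is clear of everything, so I'm handing in.

```bash
python3 -c "
from plant import bot
print(bot.close_job())"
```

```text
the job is handed in; nothing more can be done
None
```

The steel flower cutter is inside the return box and the flap is shut. I handed the job in about 10 s into the 32 s allowed.

**How it went:** The front finger pushed the flap well open while the rear finger pushed the cutter along the ledge to the lip. I then closed the jaw in small steps. The front finger held the flap open while the rear one pushed the cutter over. The fingers never came closer than about 58 mm around the 40 mm cutter, so it was not pinched. After the drop I backed the fingers out and the flap sprang shut.

**Last checks:**
- **Cutter:** with the flap held open, the wrist picture and its depth readings showed the cutter in the pit. It seemed to be standing on edge against the lip-side wall, with its top about 45 mm up. I did not see it again once the flap shut, so I can't confirm it lies flat.
- **Everything else:** the final before-and-after pictures show the flap shut, the ledge bare but for the star, and the star, jar and spatula where they were. The arm was clear of everything.
- **Forces:** the wrist readings peaked at about 6 N, while holding the flap.

**What disagreed:** the fingers end about 27 mm short of the reported tool point. Because of this my first push passed above both the cutter and the flap and moved neither, so I went back and repeated it 27 mm lower.

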